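# Draw the flush bolt and open the double-door control cabinet

## Task

Open both doors of the bench control cabinet wide, to about a right angle or a little more. The door on the robot's left is still held by its flush bolt: press the bolt's thumb piece down with gentle force until the bolt is fully drawn and the door springs ajar, then swing that door open too. Do not force anything, leave the things standing around the cabinet where they are, and move clear at the end.

Things in the scene. Friction and masses are not known exactly. Their poses are not given: they have to be found in the camera images.
- cabinet: Grey bench control cabinet, fixed, 376 mm wide (its y), 160 mm deep (its x), 240 mm tall. Origin on the table at the middle of the front of its frame; x points into the cabinet, away from the robot, y to the robot's left, z up. Two leaves 18 mm thick cover the front from 20 to 224 mm up (x from -18 to 0 mm when shut) and meet at y = 0.
- head_channel (a point): Middle of the front top edge of the head channel (x = -18 mm, z = 240 mm in the cabinet's frame). The channel lies above the leaves, 226 to 240 mm up, over the whole width, flush with their outer faces. It has an open 9 mm slot into which the bolt shoots up.
- hinge_passive (a point): Upright hinge axis of the bolted, passive leaf (left, at the cabinet's +y edge), in the plane of its outer face, at height 240 mm. The leaf spans 2 to 187 mm from this axis. The hinge is a little stiff (0.06 N m); the leaf stays where it is left.
- hinge_active (a point): The same for the active leaf (right, at the cabinet's -y edge; not bolted). No leaf has a handle that stands out: an ajar leaf can be pushed open from behind near its free edge, reaching down in front of the head channel.
- passive_leaf (a joint): Opening angle of the passive (left) leaf, rad: 0 shut, grows as the free edge swings out towards the robot, stop at 1.75. While bolted it has at most 0.03 rad of play. Once the bolt leaves the channel, a spring plunger inside, 80 mm from the hinge, pushes the leaf with up to 8 N and leaves it ajar at about 0.6 rad, unless something in front stops it.
- active_leaf (a joint): Opening angle of the active (right) leaf, rad: 0 shut, grows as the free edge swings out towards the robot, stop at 1.75. Starts ajar at 0.5 to 0.8.
- bolt (a joint): How far the passive leaf's flush bolt is drawn down, m: 0 fully shot (tip 3 mm above the cabinet's top), 0.024 fully drawn (stop). Starts at 0 to 0.006; the tip leaves the channel at about 0.017. It moves against 3 to 6 N of friction and stays where it is left.
- bolt_band (a point): Point on the outer face of the passive leaf, 100 mm from its hinge axis and 216 mm up. The bolt's thumb piece is somewhere along this line, its middle up to 30 mm to either side; where is not reported: look or feel for it. It is a steel bar 16 mm wide, 8 mm thick, standing 32 mm out; upper side 216 mm up at bolt value 0. Behind it a 34 mm wide guide plate is 3 mm proud.
- bottle: Dark sparkling-wine bottle standing beside the cabinet, 88 mm wide, 300 mm tall; origin at the centre of its foot. Leave it alone.
- tub: Grey tub of crown caps, 110 x 90 x 60 mm, origin under its centre. Leave it alone.
- wrench: Steel wrench, 170 mm long, lying on the table; origin under its middle. Leave it alone.

How it is judged:
By the outcome, as a careful person would: the job done as asked, in the order asked, and still so for the second after the job is handed in, with the robot touching nothing.
It also fails if it takes over 58 s, if anything falls off the work surface, if the arm or the gripper's body presses on something with over 40 N, if the wrist force passes 120 N, or if a joint passes its speed limit or range.

## Robot

A 7-joint arm with a two-finger parallel gripper is mounted at the origin on the work surface. World frame = base frame: x ahead of the robot, y to its left, z up, the work surface at z = 0. Lengths are in m, angles in rad, forces in N, time in s.
With the tool pointing down it reaches from about 0.4 to 0.85 m from the base axis. Payload 10.4 kg.
Tool frame: the origin (TCP) lies midway between the tips of the shut fingers; the grasp point (between the pads) lies 19 mm behind it (r.tcp_to_grasp is the z of the grasp point in the tool frame, in m); z points along the fingers, x is the direction in which the jaws open and shut, and the axes are right-handed (so a half turn about z gives the same grasp; the last joint's range is limited). The gripper opens to 87 mm and grips with 3 to 60 N. Pads are 19 mm wide; open, the fingers measure 117 mm over their backs; the gripper's body (75 mm by 190 mm) begins 51 mm behind the grasp point.
Start: joints at [-1.251, 0.332, -0.065, 1.46, 0.022, 1.35, -0.088], TCP at [0.21, 0.589, 0.223] pointing down, gripper open.
Joint ranges: [-2.6, 2.6], [-0.5, 2.12], [-1.47, 1.34], [0.16, 2.42], [-1.27, 4.41], [0.06, 2.06], [-2.6, 2.6]. Speed limits (rad/s): [2.22, 2.22, 2.79, 2.79, 3.14, 3.14, 3.14].

## Interface

Orientations are given as a unit quaternion [x, y, z, w].
In Python, from bench import r, camera, close_job gives the robot as it stands. The module is installed in compiled form; this text tells all that it offers.
- The arm moves only by the shell command python3 -m crank 'ROWS' [FORCE]. ROWS is JSON, a list of rows, each an object of numbers: "x", "y", "z": the shift along the tool's x, y, z scaled (see below); "ax", "ay", "az": the turn, a rotation vector about the tool's x, y, z scaled (see below); "claw": the closure, from -1 (fully open) to 1 (shut), so that 0 is half open. A call has exactly 5 rows; each row is the pose to reach, as a shift and turn from the pose commanded when the call began, along the tool's axes at that moment; what a row does not reach only later rows make up. The controller multiplies each number of a shift by 1 m and each number of a turn by 2 rad. A row lasts 1/12 s, in which the tool goes at most 41.7 mm and 7.16 degrees, less where a joint would pass 70% of its speed; a pose out of reach is approached as far as the arm can. A call with a number of a shift or a turn outside -1 to 1 is refused whole. A call with a gripper value outside its range is refused whole. The fingers move at their own pace and stop on an object; FORCE is the grip in N (left out, the last holds). Time passes only in rows, so rows that repeat a pose let the fingers close, or fill a call up. It gives the time, the measured TCP pose, the force and the opening at its end, in the units of the state.
- r.read_state(): the state, without advancing time (a new reading comes with each control period).
- camera(name): name is "scene" or "top" or "wrist"; returns a dict with "color" (420x560x3 uint8, blue, green, red), "fx", "fy", "cx", "cy" (pixels), "eye" and "orientation" of the camera in the world. Camera axes: x right, y down, z forward; pixel columns grow to the right and rows downward; lengths in m; the calibration is good to about 2 mm. The wrist camera is an equidistant fisheye: a pixel r from the principal point sees the ray r / f radians off the axis. A picture is of the moment at which its call begins. There is no depth.
- close_job(): hands the job in, once; it reports no verdict.
The state is a dict: "time": time; "joint_positions": joint angles; "joint_vel": joint speeds; "joint_torque": joint torques, N m; "ee_pos": TCP position; "eef_rot": TCP orientation; "ft_force": force on the tool from outside, world axes, zero at the start; "torque": the same for the moment, N m; "width": finger opening in m.
Only numpy, scipy, OpenCV 4.12 (cv2) and the standard library are available. Lean on these libraries where they do the work, as an engineer would, in place of code of your own. Each camera call takes 0.05 s, during which the arm holds its last target. There are 200 camera calls.

## Working session

There is one attempt and no reset: what is moved stays moved. The work goes in short steps, Python scripts to look and compute and a shell command to move; the robot and the scene stay as the last step left them, time stands still between calls to the robot, and variables do not carry over. Pictures are saved under pics/ and viewed, about 8 in all and at most 12, crops included, and the job is handed in when it is done.

```bash
mkdir -p pics
python3 - <<'E'
from bench import r,camera
import cv2,pickle
s=r.read_state();print(s)
d={}
for n in("scene","top"):
    c=camera(n);d[n]=c;cv2.imwrite(f"pics/{n}0.png",c["color"]);print(n,c["fx"],c["fy"],c["cx"],c["cy"],c["eye"],c["orientation"])
pickle.dump(d,open("d0.pkl","wb"))
E
```

```text
{'time': 0.0, 'joint_positions': array([-1.25054726,  0.33288728, -0.06469899,  1.46094066,  0.02157879,
        1.34991327, -0.08849815]), 'joint_vel': array([-4.45407165e-05, -8.29805172e-04, -4.61987637e-04,  7.48338480e-04,
       -2.20017700e-03,  9.59305685e-04,  5.65590187e-04]), 'joint_torque': array([-7.06859701e-04, -6.23261261e+01,  2.40378000e-02, -3.89890981e+01,
       -6.14654459e-02,  3.99028289e-02,  1.36851104e-04]), 'ee_pos': array([0.20997471, 0.58825444, 0.22174463]), 'eef_rot': array([ 8.17360016e-01,  5.76126788e-01, -5.80250893e-04,  4.38035952e-04]), 'ft_force': array([ 0.21133695, -0.12842508, -0.19496898]), 'torque': array([-0.04560845, -0.0161583 ,  0.01390391]), 'width': 0.08689009931838679}
scene 513.2140098840507 513.2140098840507 286.50708486793883 213.91685654515663 [ 0.52933392 -0.40929586  1.39520555] [ 0.98507049  0.03095751 -0.00113904 -0.16934129]
top 427.9747740444478 427.9747740444478 268.1397333795138 200.97422301787375 [0.38551706 0.01575617 1.30731956] [-0.69775843  0.7138242  -0.045336    0.0391514 ]
```

View pics/scene0.png

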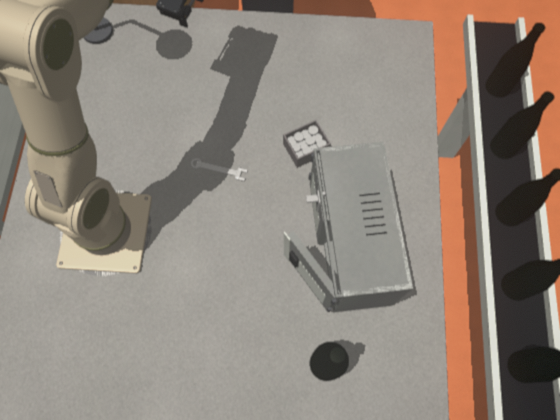

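View pics/top0.png

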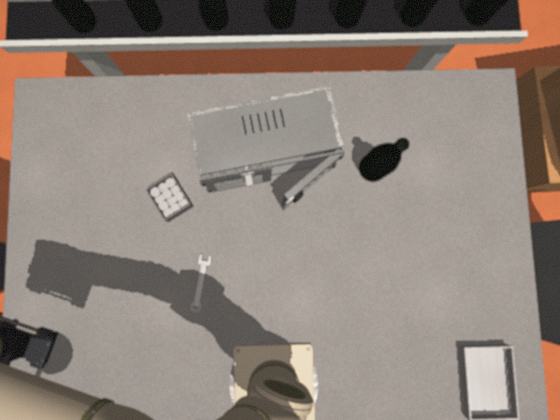

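The scene view shows the cabinet (about 285-415, 143-310), tub at (305,143), wrench at (220,168) and bottle at (330,360). In the top view the thumb piece is near (249,179) and the active leaf's free edge near (287,205). Next I'll enlarge both.

Run:
```python
import cv2,pickle,numpy as np
d=pickle.load(open("d0.pkl","rb"))
a=cv2.resize(d["top"]["color"][80:220,180:350],None,fx=4.4,fy=4.2,interpolation=cv2.INTER_CUBIC)
cv2.imwrite("pics/c1.png",a)
b=cv2.resize(d["scene"]["color"][135:315,270:420],None,fx=4,fy=3.3,interpolation=cv2.INTER_CUBIC)
cv2.imwrite("pics/c2.png",b)
```

```text
(no output)
```

View pics/c1.png

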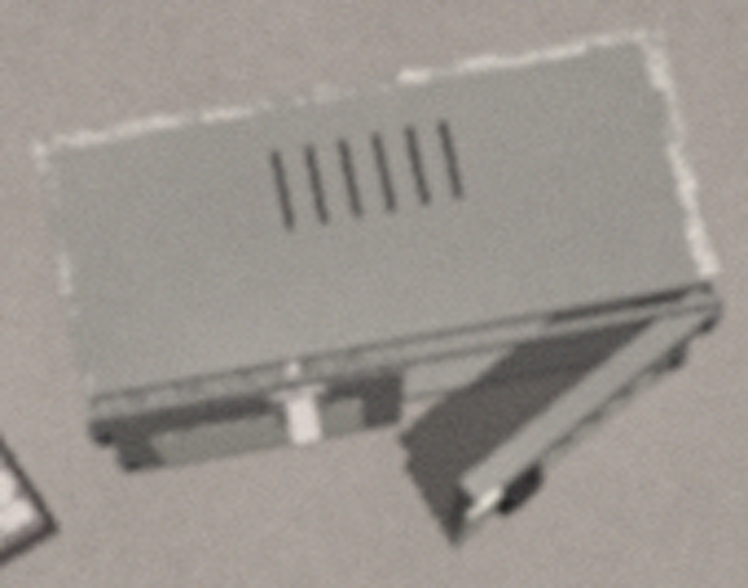

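View pics/c2.png

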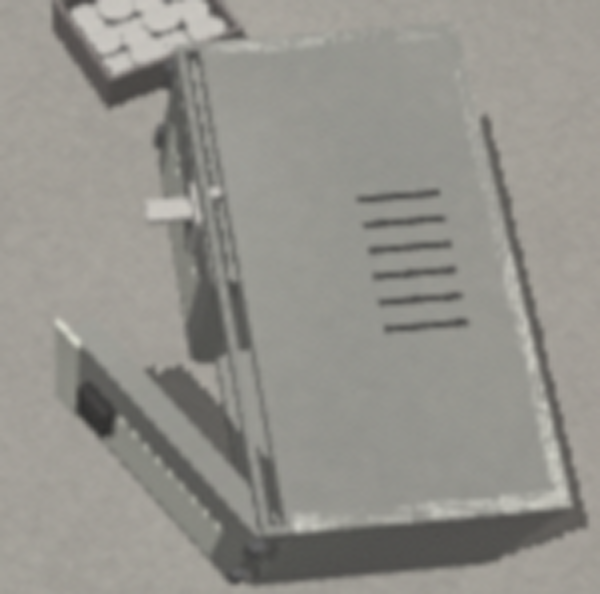

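```bash
cat > h.py <<'E'
import numpy as np
from scipy.spatial.transform import Rotation as R
def cast(c,uv,z):
    d=R.from_quat(c["orientation"]).apply([(uv[0]-c["cx"])/c["fx"],(uv[1]-c["cy"])/c["fy"],1])
    e=np.array(c["eye"]);return e+d*(z-e[2])/d[2]
E
python3 - <<'E'
import pickle,numpy as np
from h import *
np.set_printoptions(precision=4,suppress=True)
d=pickle.load(open("d0.pkl","rb"))
T=lambda u,v:(180+u/4.4-.4,80+v/4.2-.4)
S=lambda u,v:(270+u/4-.4,135+v/3.3-.4)
P={}
for n,f,pts in(("top",T,dict(BL=(40,148,.24),BR=(652,35,.24),FR=(717,305,.24),FL=(93,408,.24),tip=(305,442,.214),root=(302,400,.214),boltslot=(292,368,.24),free=(465,480,.224),tubc=(55,525,.06))),
 ("scene",S,dict(BL=(455,27,.24),BR=(570,503,.24),FR=(258,535,.24),FL=(180,50,.24),tip=(147,210,.214),root=(198,208,.214),boltslot=(215,192,.24),free=(62,322,.224),tubc=(110,100,.06)))):
  for k,(u,v,z) in pts.items():
    p=cast(d[n],f(u,v),z);P[n,k]=p;print(n,k,p)
  g=lambda a,b:np.linalg.norm(P[n,a]-P[n,b])
  print("w",g('BL','BR'),g('FL','FR'),"d",g('BL','FL'),g('BR','FR'))
for n,q in(("top",(381,160)),("scene",(330,362))):print(cast(d[n],q,0),cast(d[n],q,.3))
print("bottle cap", cast(d["top"],(402,145),.3),cast(d["scene"],(338,354),.3))
print("wrench",cast(d["top"],(205,260),0),cast(d["top"],(196,307),0))
E
```

```text
top BL [0.7411 0.2039 0.24  ]
top BR [ 0.8058 -0.1568  0.24  ]
top FR [ 0.6346 -0.1877  0.24  ]
top FL [0.5791 0.1737 0.24  ]
top tip [0.5598 0.0533 0.214 ]
top root [0.5861 0.0546 0.214 ]
top boltslot [0.601  0.0591 0.24  ]
top free [ 0.5328 -0.0395  0.224 ]
top tubc [0.5295 0.226  0.06  ]
w 0.3664756792798625 0.3656736068763633 d 0.16486522559675668 0.17396191263278143
scene BL [0.7452 0.2046 0.24  ]
scene BR [ 0.8101 -0.1585  0.24  ]
scene FR [ 0.6333 -0.1918  0.24  ]
scene FL [0.5734 0.1738 0.24  ]
scene tip [0.5598 0.0528 0.214 ]
scene root [0.5911 0.0565 0.214 ]
scene boltslot [0.5996 0.0595 0.24  ]
scene free [ 0.513  -0.0413  0.224 ]
scene tubc [0.5324 0.2134 0.06  ]
w 0.36880631327812413 0.37049861836521913 d 0.17455572902154823 0.17990828476155601
[ 0.6632 -0.3524  0.    ] [ 0.5995 -0.2679  0.3   ]
[ 0.6494 -0.3188  0.    ] [ 0.6236 -0.3383  0.3   ]
bottle cap [ 0.6353 -0.3207  0.3   ] [ 0.6396 -0.3214  0.3   ]
wrench [0.367  0.1975 0.    ] [0.2286 0.2251 0.    ]
```

```bash
python3 -m crank '[{"z":-0.02,"az":-0.05,"claw":1},{"z":-0.05,"az":-0.1,"claw":1},{"z":-0.08,"az":-0.16,"claw":1},{"z":-0.11,"az":-0.21,"claw":1},{"z":-0.12,"az":-0.256,"claw":1}]' 20
python3 -m crank '[{"x":-0.03,"y":0.011,"claw":1},{"x":-0.065,"y":0.025,"claw":1},{"x":-0.1,"y":0.038,"claw":1},{"x":-0.135,"y":0.051,"claw":1},{"x":-0.17,"y":0.065,"claw":1}]'
```

```text
schema error: expected keys x, y, z, ax, ay, az, claw
schema error: expected keys x, y, z, ax, ay, az, claw
```

```bash
python3 -m crank '[{"x":0,"y":0,"z":-0.02,"ax":0,"ay":0,"az":-0.05,"claw":1},{"x":0,"y":0,"z":-0.05,"ax":0,"ay":0,"az":-0.1,"claw":1},{"x":0,"y":0,"z":-0.08,"ax":0,"ay":0,"az":-0.16,"claw":1},{"x":0,"y":0,"z":-0.11,"ax":0,"ay":0,"az":-0.21,"claw":1},{"x":0,"y":0,"z":-0.12,"ax":0,"ay":0,"az":-0.256,"claw":1}]' 20
python3 -m crank '[{"x":-0.03,"y":0.011,"z":0,"ax":0,"ay":0,"az":0,"claw":1},{"x":-0.065,"y":0.025,"z":0,"ax":0,"ay":0,"az":0,"claw":1},{"x":-0.1,"y":0.038,"z":0,"ax":0,"ay":0,"az":0,"claw":1},{"x":-0.135,"y":0.051,"z":0,"ax":0,"ay":0,"az":0,"claw":1},{"x":-0.17,"y":0.065,"z":0,"ax":0,"ay":0,"az":0,"claw":1}]'
```

```text
time: 0.52
ee_pos: [0.2103, 0.5894, 0.3472]
eef_rot: [0.643, 0.766, 0.002, -0.001]
ft_force: [0.8, 0.7, 1.6]
width: 0.0617
time: 0.93
ee_pos: [0.3032, 0.4303, 0.3422]
eef_rot: [0.645, 0.764, -0.0, -0.0]
ft_force: [-0.0, 0.2, 0.1]
width: 0.0283
```

```bash
for i in 1 2 3; do python3 -m crank '[{"x":-0.035,"y":0.013,"z":0,"ax":0,"ay":0,"az":0,"claw":1},{"x":-0.07,"y":0.026,"z":0,"ax":0,"ay":0,"az":0,"claw":1},{"x":-0.105,"y":0.04,"z":0,"ax":0,"ay":0,"az":0,"claw":1},{"x":-0.14,"y":0.053,"z":0,"ax":0,"ay":0,"az":0,"claw":1},{"x":-0.171,"y":0.065,"z":0,"ax":0,"ay":0,"az":0,"claw":1}]'; done
python3 - <<'E'
from bench import r,camera
import cv2,pickle
c=camera("wrist");pickle.dump(c,open("w1.pkl","wb"));cv2.imwrite("pics/w1.png",c["color"]);print({k:v for k,v in c.items() if k!="color"});print(r.read_state()["ee_pos"],r.read_state()["joint_positions"])
E
```

```text
time: 1.35
ee_pos: [0.3964, 0.2719, 0.3425]
eef_rot: [0.645, 0.764, -0.0, -0.0]
ft_force: [0.5, 0.5, 1.4]
width: 0.0017
time: 1.77
ee_pos: [0.4891, 0.1143, 0.3425]
eef_rot: [0.645, 0.764, -0.0, 0.0]
ft_force: [-0.6, 0.1, 0.4]
width: 0.0006
time: 2.18
ee_pos: [0.5819, -0.0432, 0.3423]
eef_rot: [0.645, 0.764, -0.0, 0.0]
ft_force: [0.1, -0.3, -0.5]
width: 0.0003
{'fx': 325.19226210127806, 'fy': 325.19226210127806, 'cx': 285.7712290808786, 'cy': 210.0975617699137, 'eye': array([ 0.51158134, -0.05602017,  0.50466466]), 'orientation': array([0.63917746, 0.75743406, 0.10178566, 0.08593891])}
[ 0.58315631 -0.04940454  0.34157018] [-0.41589739  0.21746054  0.51403664  1.39155745 -0.10253629  1.56008278
  1.82227305]
```

View pics/w1.png

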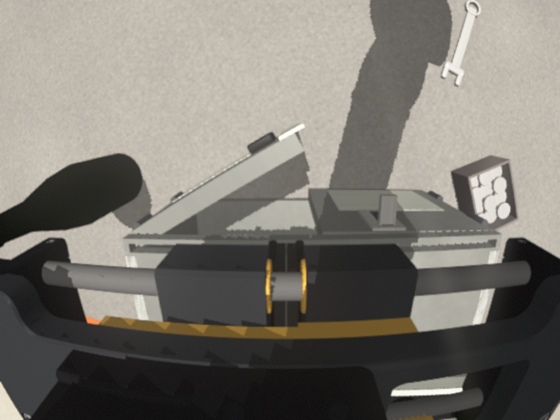

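The wrist view shows the channel front edge from (125,240) to (499,234), the active leaf's free edge at (302,127), the thumb piece around (386,195-228), and the tub at (487,190). I'll check these against the estimates.

Run:
```python
import pickle
from h import *
np.set_printoptions(precision=4,suppress=True)
c=pickle.load(open("w1.pkl","rb"))
H=np.array([.604,-.008]);ex=np.array([.9856,.169]);ey=np.array([-.169,.9856])
def f(u,v,z):
    p=np.array([u-c["cx"],v-c["cy"]]);rr=np.linalg.norm(p);t=rr/c["fx"]
    d=R.from_quat(c["orientation"]).apply([*(p/rr*np.sin(t)),np.cos(t)]);e=c["eye"];return e+d*(z-e[2])/d[2]
for n,a in dict(FR=(125,237,.24),FL=(499,234,.24),thumbTL=(380,195,.214),thumbTR=(393,195,.214),root=(388,225,.214),freeout=(302,125,.224),freein=(300,150,.224),tub1=(452,170,.06),tub2=(467,218,.06)).items():
    p=f(*a);q=p[:2]-H;print(n,p,"cab",q@ex,q@ey)
```

```text
FR [ 0.6346 -0.1893  0.24  ] cab -0.0004970968518316959 -0.1838787110085541
FL [0.5714 0.174  0.24  ] cab -0.0013787891876521473 0.18485355049571545
thumbTL [0.5606 0.0424 0.214 ] cab -0.034296734301237496 0.056967565467074585
thumbTR [0.5582 0.0553 0.214 ] cab -0.03441180396699577 0.07007822531902351
root [0.5881 0.0578 0.214 ] cab -0.004529005114510953 0.067531244115745
freeout [ 0.5107 -0.0421  0.224 ] cab -0.09769710992758741 -0.017871993913843382
freein [ 0.5323 -0.0401  0.224 ] cab -0.07604253392612231 -0.019489810420687252
tub1 [0.5276 0.201  0.06  ] cab -0.039960790129332645 0.21894139956853587
tub2 [0.5958 0.252  0.06  ] cab 0.035868605100485534 0.2576518699544051
```

```bash
python3 -m crank '[{"x":0,"y":0,"z":0.03,"ax":0,"ay":0,"az":0,"claw":1},{"x":0,"y":0,"z":0.065,"ax":0,"ay":0,"az":0,"claw":1},{"x":0,"y":0,"z":0.1,"ax":0,"ay":0,"az":0,"claw":1},{"x":0,"y":0,"z":0.135,"ax":0,"ay":0,"az":0,"claw":1},{"x":0,"y":0,"z":0.155,"ax":0,"ay":0,"az":0,"claw":1}]'
python3 -m crank '[{"x":-0.003,"y":-0.01,"z":0,"ax":0,"ay":0,"az":0,"claw":1},{"x":-0.006,"y":-0.022,"z":0,"ax":0,"ay":0,"az":0,"claw":1},{"x":-0.01,"y":-0.034,"z":0,"ax":0,"ay":0,"az":0,"claw":1},{"x":-0.013,"y":-0.046,"z":0,"ax":0,"ay":0,"az":0,"claw":1},{"x":-0.017,"y":-0.059,"z":0,"ax":0,"ay":0,"az":0,"claw":1}]'
python3 -m crank '[{"x":-0.006,"y":-0.008,"z":0,"ax":0,"ay":0,"az":0,"claw":1},{"x":-0.012,"y":-0.015,"z":0,"ax":0,"ay":0,"az":0,"claw":1},{"x":-0.018,"y":-0.022,"z":0,"ax":0,"ay":0,"az":0,"claw":1},{"x":-0.025,"y":-0.029,"z":0,"ax":0,"ay":0,"az":0,"claw":1},{"x":-0.032,"y":-0.036,"z":0,"ax":0,"ay":0,"az":0,"claw":1}]'
```

```text
time: 2.65
ee_pos: [0.5794, -0.0406, 0.1834]
eef_rot: [0.645, 0.764, -0.002, -0.002]
ft_force: [0.5, -0.1, -0.8]
width: 0.0004
time: 3.07
ee_pos: [0.5259, -0.068, 0.1892]
eef_rot: [0.645, 0.764, 0.001, 0.001]
ft_force: [1.1, 0.6, -0.2]
width: 0.0003
time: 3.48
ee_pos: [0.4957, -0.1059, 0.1877]
eef_rot: [0.645, 0.764, 0.0, 0.0]
ft_force: [0.7, -0.1, 0.6]
width: 0.0005
```

```bash
python3 -m crank '[{"x":-0.008,"y":-0.005,"z":0,"ax":0,"ay":0,"az":0,"claw":1},{"x":-0.016,"y":-0.01,"z":0,"ax":0,"ay":0,"az":0,"claw":1},{"x":-0.024,"y":-0.015,"z":0,"ax":0,"ay":0,"az":0,"claw":1},{"x":-0.033,"y":-0.021,"z":0,"ax":0,"ay":0,"az":0,"claw":1},{"x":-0.042,"y":-0.026,"z":0,"ax":0,"ay":0,"az":0,"claw":1}]'
python3 -m crank '[{"x":-0.008,"y":-0.002,"z":0,"ax":0,"ay":0,"az":0,"claw":1},{"x":-0.016,"y":-0.004,"z":0,"ax":0,"ay":0,"az":0,"claw":1},{"x":-0.024,"y":-0.006,"z":0,"ax":0,"ay":0,"az":0,"claw":1},{"x":-0.032,"y":-0.008,"z":0,"ax":0,"ay":0,"az":0,"claw":1},{"x":-0.039,"y":-0.01,"z":0,"ax":0,"ay":0,"az":0,"claw":1}]'
python3 -m crank '[{"x":0,"y":0,"z":0,"ax":0,"ay":0,"az":0,"claw":1},{"x":0.01,"y":0,"z":0,"ax":0,"ay":0,"az":0,"claw":1},{"x":0.03,"y":0,"z":0,"ax":0,"ay":0,"az":0,"claw":1},{"x":0.05,"y":0,"z":-0.03,"ax":0,"ay":0,"az":0,"claw":1},{"x":0.07,"y":0,"z":-0.07,"ax":0,"ay":0,"az":0,"claw":1}]'
python3 - <<'E'
from bench import r,camera
import cv2,pickle
c=camera("top");pickle.dump(c,open("t2.pkl","wb"));cv2.imwrite("pics/t2.png",cv2.resize(c["color"][70:270,130:430],None,fx=2.6,fy=2.6))
E
```

```text
time: 3.9
ee_pos: [0.477, -0.1519, 0.1874]
eef_rot: [0.645, 0.764, -0.0, -0.0]
ft_force: [0.2, 1.1, -0.5]
width: 0.0002
time: 4.32
ee_pos: [0.4742, -0.1919, 0.1875]
eef_rot: [0.645, 0.764, -0.0, 0.0]
ft_force: [0.5, 1.0, -0.3]
width: 0.0002
time: 4.73
ee_pos: [0.4607, -0.1222, 0.2534]
eef_rot: [0.645, 0.764, -0.002, -0.002]
ft_force: [2.1, -0.4, 1.1]
width: 0.0002
```

View pics/t2.png

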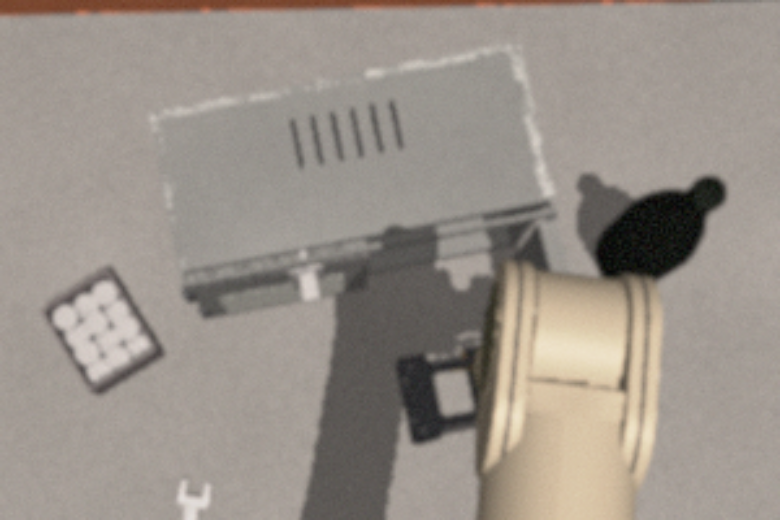

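The cabinet, tub and bottle are where they were. The arm hides the active leaf, so I'll check it later. Now over to the thumb piece.

```bash
python3 -m crank '[{"x":0.02,"y":0.01,"z":-0.03,"ax":0,"ay":0,"az":0,"claw":1},{"x":0.05,"y":0.04,"z":-0.03,"ax":0,"ay":0,"az":0,"claw":1},{"x":0.08,"y":0.07,"z":-0.03,"ax":0,"ay":0,"az":0,"claw":1},{"x":0.11,"y":0.1,"z":-0.03,"ax":0,"ay":0,"az":0,"claw":1},{"x":0.135,"y":0.125,"z":-0.03,"ax":0,"ay":0,"az":0,"claw":1}]'
python3 -m crank '[{"x":0.01,"y":0.008,"z":0,"ax":0,"ay":0,"az":0,"claw":1},{"x":0.02,"y":0.015,"z":0,"ax":0,"ay":0,"az":0,"claw":1},{"x":0.02,"y":0.015,"z":0,"ax":0,"ay":0,"az":0,"claw":1},{"x":0.02,"y":0.015,"z":0,"ax":0,"ay":0,"az":0,"claw":1},{"x":0.02,"y":0.015,"z":0,"ax":0,"ay":0,"az":0,"claw":1}]'
cat > st.py <<'E'
from bench import r
import numpy as np
s=r.read_state();q=s["ee_pos"][:2]-np.array([.604,-.008])
print("t %.2f cab x' %.4f y' %.4f z %.4f"%(s["time"],q@[.9856,.169],q@[-.169,.9856],s["ee_pos"][2]),"F",s["ft_force"].round(2))
E
python3 st.py
python3 - <<'E'
from bench import r,camera
import cv2,pickle
c=camera("wrist");pickle.dump(c,open("w2.pkl","wb"));cv2.imwrite("pics/w2.png",c["color"])
E
```

```text
time: 5.2
ee_pos: [0.5641, 0.0336, 0.2848]
eef_rot: [0.644, 0.765, 0.0, -0.0]
ft_force: [0.5, -0.5, 0.7]
width: 0.0003
time: 5.62
ee_pos: [0.5741, 0.0511, 0.2852]
eef_rot: [0.646, 0.764, 0.0, 0.0]
ft_force: [-0.7, -1.0, -0.0]
width: 0.0005
t 5.62 cab x' -0.0195 y' 0.0633 z 0.2852 F [-0.69 -0.99 -0.01]
```

View pics/w2.png

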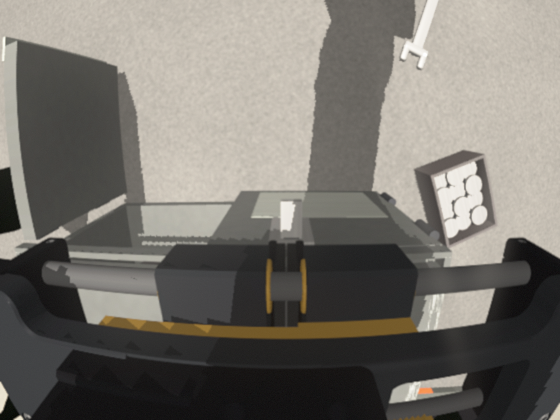

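The active leaf stands open at about a right angle (left, columns 5-125), and the thumb piece (288,215) lines up with the finger seam. I'll lower and press gently.

```bash
python3 -m crank '[{"x":0.001,"y":0,"z":0.015,"ax":0,"ay":0,"az":0,"claw":1},{"x":0.001,"y":0,"z":0.035,"ax":0,"ay":0,"az":0,"claw":1},{"x":0.001,"y":0,"z":0.05,"ax":0,"ay":0,"az":0,"claw":1},{"x":0.001,"y":0,"z":0.06,"ax":0,"ay":0,"az":0,"claw":1},{"x":0.001,"y":0,"z":0.063,"ax":0,"ay":0,"az":0,"claw":1}]'
python3 -m crank '[{"x":0,"y":0,"z":0.003,"ax":0,"ay":0,"az":0,"claw":1},{"x":0,"y":0,"z":0.006,"ax":0,"ay":0,"az":0,"claw":1},{"x":0,"y":0,"z":0.009,"ax":0,"ay":0,"az":0,"claw":1},{"x":0,"y":0,"z":0.012,"ax":0,"ay":0,"az":0,"claw":1},{"x":0,"y":0,"z":0.015,"ax":0,"ay":0,"az":0,"claw":1}]'
python3 -m crank '[{"x":0,"y":0,"z":0.001,"ax":0,"ay":0,"az":0,"claw":1},{"x":0,"y":0,"z":0.003,"ax":0,"ay":0,"az":0,"claw":1},{"x":0,"y":0,"z":0.004,"ax":0,"ay":0,"az":0,"claw":1},{"x":0,"y":0,"z":0.005,"ax":0,"ay":0,"az":0,"claw":1},{"x":0,"y":0,"z":0.006,"ax":0,"ay":0,"az":0,"claw":1}]'; python3 st.py
```

```text
time: 6.08
ee_pos: [0.5734, 0.0529, 0.2206]
eef_rot: [0.645, 0.764, -0.001, -0.001]
ft_force: [-0.9, 0.3, 0.6]
width: 0.0005
time: 6.5
ee_pos: [0.5747, 0.0538, 0.2077]
eef_rot: [0.645, 0.764, 0.001, 0.0]
ft_force: [-2.0, -0.8, 5.1]
width: 0.0004
time: 6.92
ee_pos: [0.5747, 0.0539, 0.2014]
eef_rot: [0.645, 0.764, 0.0, 0.0]
ft_force: [-1.3, -1.0, 5.0]
width: 0.0008
t 6.92 cab x' -0.0185 y' 0.0659 z 0.2014 F [-1.28 -1.01  4.99]
```

```bash
python3 -m crank '[{"x":0,"y":0,"z":0.001,"ax":0,"ay":0,"az":0,"claw":1},{"x":0,"y":0,"z":0.003,"ax":0,"ay":0,"az":0,"claw":1},{"x":0,"y":0,"z":0.004,"ax":0,"ay":0,"az":0,"claw":1},{"x":0,"y":0,"z":0.005,"ax":0,"ay":0,"az":0,"claw":1},{"x":0,"y":0,"z":0.006,"ax":0,"ay":0,"az":0,"claw":1}]'
python3 -m crank '[{"x":0,"y":0,"z":0.0005,"ax":0,"ay":0,"az":0,"claw":1},{"x":0,"y":0,"z":0.001,"ax":0,"ay":0,"az":0,"claw":1},{"x":0,"y":0,"z":0.0015,"ax":0,"ay":0,"az":0,"claw":1},{"x":0,"y":0,"z":0.002,"ax":0,"ay":0,"az":0,"claw":1},{"x":0,"y":0,"z":0.002,"ax":0,"ay":0,"az":0,"claw":1}]'; python3 st.py
```

```text
time: 7.33
ee_pos: [0.574, 0.054, 0.1947]
eef_rot: [0.645, 0.764, -0.0, -0.0]
ft_force: [-4.0, -0.5, 5.6]
width: 0.0006
time: 7.75
ee_pos: [0.574, 0.054, 0.1926]
eef_rot: [0.645, 0.764, -0.0, -0.0]
ft_force: [-3.3, -1.2, 4.9]
width: 0.0001
t 7.75 cab x' -0.0191 y' 0.0662 z 0.1926 F [-3.29 -1.19  4.94]
```

```bash
for i in 1 2; do python3 -m crank '[{"x":0,"y":0,"z":0.0005,"ax":0,"ay":0,"az":0,"claw":1},{"x":0,"y":0,"z":0.001,"ax":0,"ay":0,"az":0,"claw":1},{"x":0,"y":0,"z":0.001,"ax":0,"ay":0,"az":0,"claw":1},{"x":0,"y":0,"z":0.001,"ax":0,"ay":0,"az":0,"claw":1},{"x":0,"y":0,"z":0.001,"ax":0,"ay":0,"az":0,"claw":1}]'; done
```

```text
time: 8.17
ee_pos: [0.5744, 0.054, 0.1924]
eef_rot: [0.645, 0.764, 0.0, 0.0]
ft_force: [-4.4, -1.8, 9.1]
width: 0.0008
time: 8.58
ee_pos: [0.5749, 0.054, 0.1923]
eef_rot: [0.645, 0.764, 0.001, 0.0]
ft_force: [-4.9, -0.4, 14.5]
width: 0.0009
```

The bolt hit its stop at z = 0.192: the force rose from 5 to 14 N and the leaf is pushing on the finger. Lifting clear.

```bash
python3 -m crank '[{"x":0,"y":0,"z":-0.015,"ax":0,"ay":0,"az":0,"claw":1},{"x":0,"y":0,"z":-0.04,"ax":0,"ay":0,"az":0,"claw":1},{"x":0,"y":0,"z":-0.075,"ax":0,"ay":0,"az":0,"claw":1},{"x":0,"y":0,"z":-0.11,"ax":0,"ay":0,"az":0,"claw":1},{"x":0,"y":0,"z":-0.12,"ax":0,"ay":0,"az":0,"claw":1}]'
python3 -m crank '[{"x":0,"y":0,"z":0,"ax":0,"ay":0,"az":0,"claw":1},{"x":0,"y":0,"z":0,"ax":0,"ay":0,"az":0,"claw":1},{"x":0,"y":0,"z":0,"ax":0,"ay":0,"az":0,"claw":1},{"x":0,"y":0,"z":0,"ax":0,"ay":0,"az":0,"claw":1},{"x":0,"y":0,"z":0,"ax":0,"ay":0,"az":0,"claw":1}]'
python3 st.py
python3 - <<'E'
from bench import r,camera
import cv2,pickle
c=camera("wrist");pickle.dump(c,open("w3.pkl","wb"));cv2.imwrite("pics/w3.png",c["color"])
E
```

```text
time: 9.0
ee_pos: [0.5758, 0.0543, 0.3158]
eef_rot: [0.645, 0.764, 0.003, 0.002]
ft_force: [0.1, 1.5, 0.7]
width: 0.0003
time: 9.42
ee_pos: [0.5739, 0.054, 0.3095]
eef_rot: [0.645, 0.764, -0.001, -0.001]
ft_force: [-0.4, 0.3, 0.1]
width: 0.0006
t 9.42 cab x' -0.0192 y' 0.0662 z 0.3095 F [-0.44  0.29  0.08]
```

View pics/w3.png

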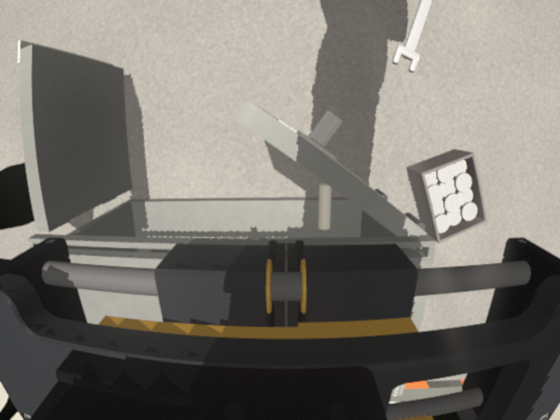

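The passive leaf has sprung ajar to about 0.6 rad (free edge near (250,110)), and the active leaf is still open. Now I'll go down behind the passive leaf and push.

```bash
python3 -m crank '[{"x":-0.015,"y":-0.003,"z":0,"ax":0,"ay":0,"az":0,"claw":1},{"x":-0.031,"y":-0.006,"z":0,"ax":0,"ay":0,"az":0,"claw":1},{"x":-0.031,"y":-0.006,"z":0.015,"ax":0,"ay":0,"az":0,"claw":1},{"x":-0.031,"y":-0.006,"z":0.035,"ax":0,"ay":0,"az":0,"claw":1},{"x":-0.031,"y":-0.006,"z":0.055,"ax":0,"ay":0,"az":0,"claw":1}]'
python3 st.py
python3 -m crank '[{"x":0,"y":0,"z":0.02,"ax":0,"ay":0,"az":0,"claw":1},{"x":0,"y":0,"z":0.045,"ax":0,"ay":0,"az":0,"claw":1},{"x":0,"y":0,"z":0.065,"ax":0,"ay":0,"az":0,"claw":1},{"x":0,"y":0,"z":0.068,"ax":0,"ay":0,"az":0,"claw":1},{"x":0,"y":0,"z":0.068,"ax":0,"ay":0,"az":0,"claw":1}]'
python3 st.py
python3 -m crank '[{"x":0.003,"y":-0.01,"z":0,"ax":0,"ay":0,"az":0,"claw":1},{"x":0.007,"y":-0.022,"z":0,"ax":0,"ay":0,"az":0,"claw":1},{"x":0.011,"y":-0.035,"z":0,"ax":0,"ay":0,"az":0,"claw":1},{"x":0.015,"y":-0.048,"z":0,"ax":0,"ay":0,"az":0,"claw":1},{"x":0.02,"y":-0.061,"z":0,"ax":0,"ay":0,"az":0,"claw":1}]'
python3 st.py
```

```text
time: 9.88
ee_pos: [0.5737, 0.0221, 0.2551]
eef_rot: [0.645, 0.764, 0.0, 0.0]
ft_force: [0.9, 0.2, 0.4]
width: 0.0006
t 9.88 cab x' -0.0248 y' 0.0348 z 0.2551 F [0.87 0.21 0.4 ]
time: 10.3
ee_pos: [0.5728, 0.0224, 0.1866]
eef_rot: [0.645, 0.764, -0.001, -0.001]
ft_force: [-0.3, 0.3, 0.1]
width: 0.0005
t 10.30 cab x' -0.0256 y' 0.0352 z 0.1866 F [-0.34  0.32  0.1 ]
time: 10.72
ee_pos: [0.5107, 0.0318, 0.1897]
eef_rot: [0.645, 0.764, 0.001, 0.001]
ft_force: [1.7, -0.4, 0.8]
width: 0.0004
t 10.72 cab x' -0.0852 y' 0.0550 z 0.1897 F [ 1.74 -0.37  0.77]
```

```bash
python3 -m crank '[{"x":0.006,"y":-0.008,"z":0,"ax":0,"ay":0,"az":0,"claw":1},{"x":0.012,"y":-0.015,"z":0,"ax":0,"ay":0,"az":0,"claw":1},{"x":0.018,"y":-0.022,"z":0,"ax":0,"ay":0,"az":0,"claw":1},{"x":0.025,"y":-0.029,"z":0,"ax":0,"ay":0,"az":0,"claw":1},{"x":0.032,"y":-0.036,"z":0,"ax":0,"ay":0,"az":0,"claw":1}]'
python3 -m crank '[{"x":0.008,"y":-0.005,"z":0,"ax":0,"ay":0,"az":0,"claw":1},{"x":0.016,"y":-0.01,"z":0,"ax":0,"ay":0,"az":0,"claw":1},{"x":0.024,"y":-0.015,"z":0,"ax":0,"ay":0,"az":0,"claw":1},{"x":0.033,"y":-0.021,"z":0,"ax":0,"ay":0,"az":0,"claw":1},{"x":0.042,"y":-0.026,"z":0,"ax":0,"ay":0,"az":0,"claw":1}]'
python3 -m crank '[{"x":0.008,"y":-0.002,"z":0,"ax":0,"ay":0,"az":0,"claw":1},{"x":0.016,"y":-0.004,"z":0,"ax":0,"ay":0,"az":0,"claw":1},{"x":0.024,"y":-0.006,"z":0,"ax":0,"ay":0,"az":0,"claw":1},{"x":0.032,"y":-0.008,"z":0,"ax":0,"ay":0,"az":0,"claw":1},{"x":0.039,"y":-0.01,"z":0,"ax":0,"ay":0,"az":0,"claw":1}]'
python3 st.py
python3 -m crank '[{"x":0,"y":0,"z":0,"ax":0,"ay":0,"az":0,"claw":1},{"x":-0.01,"y":0,"z":0,"ax":0,"ay":0,"az":0,"claw":1},{"x":-0.03,"y":0,"z":0,"ax":0,"ay":0,"az":0,"claw":1},{"x":-0.05,"y":0,"z":-0.03,"ax":0,"ay":0,"az":0,"claw":1},{"x":-0.07,"y":0,"z":-0.07,"ax":0,"ay":0,"az":0,"claw":1}]'
python3 -m crank '[{"x":-0.02,"y":0,"z":-0.03,"ax":0,"ay":0,"az":0,"claw":1},{"x":-0.04,"y":0,"z":-0.06,"ax":0,"ay":0,"az":0,"claw":1},{"x":-0.06,"y":0,"z":-0.09,"ax":0,"ay":0,"az":0,"claw":1},{"x":-0.08,"y":0,"z":-0.12,"ax":0,"ay":0,"az":0,"claw":1},{"x":-0.09,"y":0,"z":-0.13,"ax":0,"ay":0,"az":0,"claw":1}]'
python3 st.py
python3 - <<'E'
from bench import r,camera
import cv2,numpy as np
a=camera("wrist")["color"];b=camera("scene")["color"][100:390,180:430]
cv2.imwrite("pics/f.png",np.hstack([cv2.resize(a,(440,330)),cv2.resize(b,(350,330))]))
E
```

```text
time: 11.13
ee_pos: [0.4688, 0.058, 0.188]
eef_rot: [0.645, 0.764, 0.0, 0.0]
ft_force: [0.3, -0.1, 0.6]
width: 0.0003
time: 11.55
ee_pos: [0.4358, 0.0951, 0.1877]
eef_rot: [0.645, 0.764, -0.0, -0.0]
ft_force: [1.3, -0.3, -0.1]
width: 0.0004
time: 11.97
ee_pos: [0.4199, 0.132, 0.1878]
eef_rot: [0.645, 0.764, 0.0, 0.0]
ft_force: [1.2, -1.2, -0.7]
width: 0.0007
t 11.97 cab x' -0.1578 y' 0.1691 z 0.1878 F [ 1.2  -1.17 -0.67]
time: 12.38
ee_pos: [0.4302, 0.0608, 0.2537]
eef_rot: [0.645, 0.764, -0.002, -0.001]
ft_force: [1.5, 0.2, 0.4]
width: 0.0003
time: 12.8
ee_pos: [0.4476, -0.0292, 0.3893]
eef_rot: [0.646, 0.763, 0.002, 0.002]
ft_force: [-0.2, -1.3, -0.1]
width: 0.0002
t 12.80 cab x' -0.1577 y' 0.0055 z 0.3893 F [-0.19 -1.27 -0.05]
```

View pics/f.png

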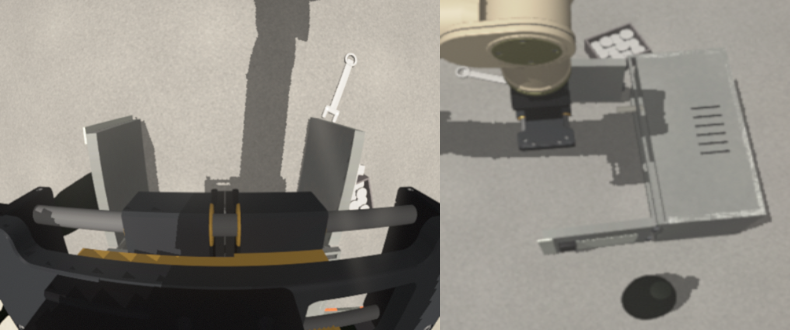

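Both leaves appear to stand at about a right angle or slightly more. I'll move the arm aside and measure them without occlusion.

```bash
for i in 1 2 3; do python3 -m crank '[{"x":0.03,"y":-0.01,"z":0,"ax":0,"ay":0,"az":0,"claw":1},{"x":0.06,"y":-0.02,"z":0,"ax":0,"ay":0,"az":0,"claw":1},{"x":0.09,"y":-0.03,"z":0,"ax":0,"ay":0,"az":0,"claw":1},{"x":0.12,"y":-0.04,"z":0,"ax":0,"ay":0,"az":0,"claw":1},{"x":0.14,"y":-0.045,"z":0,"ax":0,"ay":0,"az":0,"claw":1}]'|head -2; done
python3 -m crank '[{"x":0,"y":0,"z":0,"ax":0,"ay":0,"az":0,"claw":1},{"x":0,"y":0,"z":0,"ax":0,"ay":0,"az":0,"claw":1},{"x":0,"y":0,"z":0,"ax":0,"ay":0,"az":0,"claw":1},{"x":0,"y":0,"z":0,"ax":0,"ay":0,"az":0,"claw":1},{"x":0,"y":0,"z":0,"ax":0,"ay":0,"az":0,"claw":1}]'
python3 - <<'E'
from bench import camera
import cv2,pickle
c=camera("top");pickle.dump(c,open("t3.pkl","wb"));cv2.imwrite("pics/t3.png",cv2.resize(c["color"][80:280,140:400],None,fx=3,fy=3,interpolation=cv2.INTER_CUBIC))
E
```

```text
time: 13.32
ee_pos: [0.3767, 0.1076, 0.3837]
time: 13.73
ee_pos: [0.3085, 0.2378, 0.3836]
time: 14.15
ee_pos: [0.2404, 0.368, 0.3834]
time: 14.57
ee_pos: [0.2436, 0.3652, 0.385]
eef_rot: [0.645, 0.764, 0.0, 0.0]
ft_force: [0.2, 0.0, 0.4]
width: 0.0003
```

View pics/t3.png

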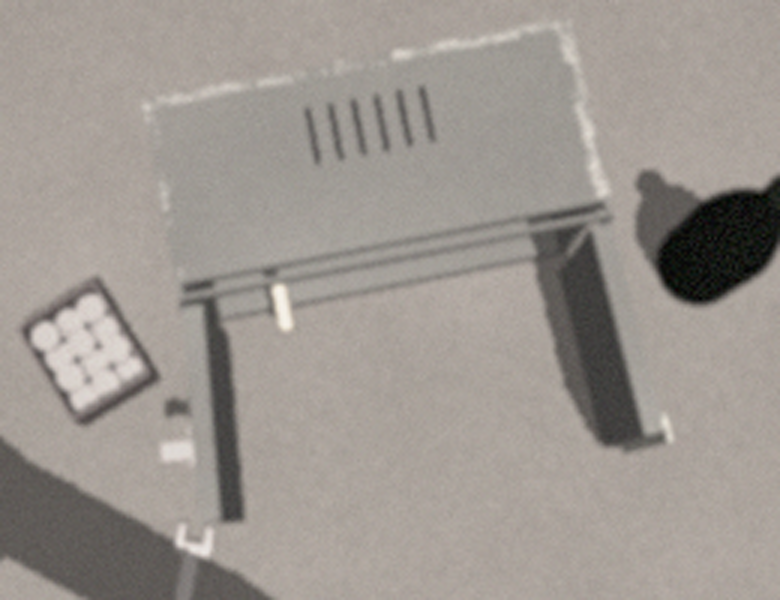

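The leaves are clearly visible: the passive one from (200,300) to (207,520), the active one from (600,225) to (655,435). Tub, bottle and wrench look undisturbed.

Run:
```python
import pickle
from h import *
c=pickle.load(open("t3.pkl","rb"));T=lambda u,v:(140+u/3-.3,80+v/3-.3)
ex=np.array([.9856,.169]);ey=np.array([-.169,.9856])
for n,a,b,s in(("passive inner",(212,310),(218,520),1),("passive outer",(190,310),(195,520),1),("active inner",(592,240),(643,438),-1),("active outer",(612,240),(663,425),-1)):
    q=(cast(c,T(*b),.224)-cast(c,T(*a),.224))[:2]
    print(n,np.linalg.norm(q),np.arctan2(-q@ex,-s*(q@ey)))
a=pickle.load(open("d0.pkl","rb"))["top"]["color"].astype(int);b=c["color"].astype(int)
d=np.abs(a-b).max(2)
for n,(x0,x1,y0,y1) in dict(tub=(145,193,170,222),bottle=(357,412,135,185),wrench=(188,214,252,275)).items():print(n,np.median(d[y0:y1,x0:x1]),(d[y0:y1,x0:x1]>60).mean())
```

```text
passive inner 0.17805661408818815 1.7195501281613665
passive outer 0.17801354190345461 1.7222069542024585
active inner 0.17507883112159303 1.6075749366131185
active outer 0.16439535091639362 1.6226563243525107
tub 6.0 0.0
bottle 7.0 0.0
wrench 16.5 0.36789297658862874
```

```bash
python3 -c "
from bench import close_job;print(close_job())"
```

```text
the job is handed in; nothing more can be done
None
```

Both cabinet doors are open to about a right angle or a little more, and I handed the job in at about 14.6 s with the arm well clear.

- **Active (right) door:** I pushed it open first, from behind near its free edge. It measured about 1.61 rad in the last top view.
- **Bolt:** I pressed the thumb piece down with about 5 N until the finger stopped at z = 0.192 m. That is the 24 mm of a full draw, and the force rose to 14.5 N there. The door sprang ajar to about 0.6 rad once I lifted the finger.
- **Passive (left) door:** I pushed it open from behind with 1–2 N. It measured about 1.72 rad, close to its 1.75 stop.
- **Things around the cabinet:** The tub and bottle showed no change between the first and last top views. The wrench area differed in 37% of its pixels. I take that to be a moving shadow, because the wrench head sits at the same pixel, (205,260), in both views.

One early call was refused because rows must list every key; it moved nothing.

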